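# Open the child-resistant disinfectant jug

### The arm

A 6-joint arm with a two-finger parallel gripper is mounted at the origin on the work surface. World frame = base frame: x ahead of the robot, y to its left, z up, the work surface at z = 0. Lengths are in m, angles in rad, forces in N, time in s.
With the tool pointing down it reaches from about 0.275 to 0.975 m from the base axis. Payload 8.4 kg.
Tool frame: the origin (TCP) lies midway between the tips of the shut fingers; the grasp point (between the pads) lies 19 mm behind it; z points along the fingers, y is the direction in which the jaws open and shut (so a half turn about z gives the same grasp; the last joint's range is limited). The gripper opens to 92 mm and grips with 3 to 60 N. Pads are 20 mm wide; open, the fingers measure 128 mm over their backs; the gripper's body (75 mm by 189 mm) begins 69 mm behind the grasp point.
Start: joints at [-1.126, 0.353, 1.633, -0, 1.155, -0.002], TCP at [0.27, -0.564, 0.215] pointing down, gripper open.
Joint ranges: [-2.63, 2.63], [-0.92, 2.1], [0.06, 2.66], [-1.3, 4.44], [0, 2.69], [-3.02, 3.02]. Speed limits (rad/s): [2.22, 2.22, 2.79, 3.14, 3.14, 3.14].

### API

Orientations are given as a unit quaternion [x, y, z, w].
In Python, from bench import r gives the robot as it stands.
- The arm moves only by the tool apply_moves, never from a script. Its argument "deltas" is a list of rows, each an object of numbers: "dx", "dy", "dz": the shift along the tool's x, y, z in m; "turn": the turn about the tool's z in degrees. In form: [{"dx": .., "dy": .., "dz": .., "turn": ..}, ...]. A call has 1 to 10 rows; each row is the pose to reach, as a shift and turn from the pose measured when the call began, along the tool's axes at that moment; what a row does not reach only later rows make up. A row lasts 1/10 s, in which the tool goes at most 50 mm and 8.59 degrees, less where a joint would pass 70% of its speed; a pose out of reach is approached as far as the arm can. A call with a gripper value outside its range is refused whole. "claw" is the finger opening in m, from 0 to 0.0919, set as the call begins (left out, the last holds). The fingers move at their own pace and stop on an object; the grip force is fixed at half the most. Time passes only in rows, so rows that repeat a pose let the fingers close. It gives the time, the measured TCP pose, the force and the opening at its end, in the units of the state.
- r.get_state(): the state, without advancing time (a new reading comes with each control period).
- r.camera(name): name is "scene" or "top" or "wrist"; returns the picture (384x512x3 uint8, blue, green, red); there is no depth.
- r.calibration(name): a dict with "K" (3x3 intrinsics, pixels), "rvec" (rotation vector, rad) and "tvec" (3), from world to camera coordinates, as OpenCV has them. Camera axes: x right, y down, z forward; pixel columns grow to the right and rows downward; lengths in m; the calibration is good to about 2 mm. A picture is of the moment at which its call begins: read the wrist's pose just before it. calibration takes no time and is no camera call; for the wrist camera it gives the pose at the moment of the call.
- r.hand_in(): hands the job in, once; it reports no verdict.
The state is a dict: "clock": time; "joint_positions": joint angles; "joint_velocities": joint speeds; "joint_torque": joint torques, N m; "eef_pos": TCP position; "ee_rot": TCP orientation; "force": force on the tool from outside, world axes, zero at the start; "moment": the same for the moment, N m; "opening": finger opening in m.
Only numpy, scipy, OpenCV 4.12 (cv2) and the standard library are available. Lean on these libraries where they do the work, as an engineer would, in place of code of your own. Each camera call takes 0.05 s, during which the arm holds its last target.

### The job

Open the disinfectant jug that stands in the steel bench ring: press its child-resistant cap down firmly until it bottoms and, keeping it pressed, turn it anticlockwise (seen from above) to the stop, then lift it off and set it down, top up, in the steel tray. Feel your way: pressing with more than 30 N, or wrenching the cap against a stop or prying it up while it is caught, breaks the catch. Do not drop the cap, and leave everything else where it stands.

Things in the scene. Friction and masses are not known exactly. Their poses are not given: they have to be found in the camera images.
- jug: White round disinfectant jug with a blank paper band, 92 mm in diameter, shoulder at 126 mm; fixed upright in a round steel bench ring (112 mm foot, 99 mm ring, 36 mm high) bolted to the table, so it neither moves nor turns. Origin: centre of the underside, on the table. z up is the axis of neck and cap. It may stand on either side of the tray.
- neck (a point): Centre of the jug's neck, level with the top of its 41 mm flange, 169 mm above jug origin, hidden under the cap. A sprung plug here pushes the cap up against the flange: 6 N at rest, 0.7 N more per mm pressed. After opening the plug stays, its top 16 mm above this point.
- collar: Catch collar hidden inside the neck; its reported frame equals the jug's. How deep its teeth sit differs from jug to jug and cannot be seen or measured: the cap clears them 3 to 10 mm down and bottoms hard 1.5 mm farther, so a push of 15 to 20 N in all means bottomed. More than 30 N on it breaks it; so does over 80 N of contact in all between cap and jug (0.6 N m on a stop).
- cap: Plain grey twelve-sided cap, 50 mm over the flats, 30 mm tall, about 35 g, closed at the top, open below, on the jug's neck. Origin: centre of the skirt's lower edge, 156 mm above jug origin while locked; z up. Flats face along its x axis and every 30 degrees from it. At the start its x agrees with jug x within 3 degrees.
- cap_top (a point): Centre of the cap's flat top, 31 mm above the cap's origin. Unless pressed down past the teeth the cap turns only some degrees; clockwise it is always blocked.
- cap_lug (a point): One of two lugs inside the cap (on its +x and -x side), caught under the flange. Pressed down, the cap turns anticlockwise from above to a firm stop, 38 to 82 degrees (0.66 to 1.44 rad) on: it differs from jug to jug and is hidden. Keep pressing all the way. Only within 4 degrees short of the stop do the lugs lie in the flange's gaps; then it lifts straight off, clear 32 mm up.
- tray: Shallow rectangular stainless tray, 150 mm (its x) by 130 mm (its y), rim 10 mm high, wall and floor 3 mm thick, fixed to the table, empty. Origin: centre of the underside, on the table; inner floor 3 mm above it.
- spare_bottle: Bystander: round bottle with an ordinary cap, 72 mm in diameter, 165 mm tall, free on the table (no steel ring). It and the jug may stand on either side of the tray. Origin: centre of the underside.
- tube_rack: Bystander: rack of red-capped sample tubes, 90 x 240 mm, 108 mm tall, beyond the tray. Origin: centre of the underside.
- swab_cup: Bystander: glass cup with swabs, 68 mm in diameter, 125 mm tall with its swabs. Origin: centre of the underside.
- sample_jar: Bystander: small jar, 56 mm in diameter, 60 mm tall. Origin: centre of the underside.
- glove_box: Bystander: cardboard box, 120 x 230 mm, 80 mm tall. Origin: centre of the underside.
- marker: Bystander: black marker lying on the table, 120 mm long, 12 mm thick. Origin: centre of its underside.
Things that resemble listed ones, but are neither listed nor needed, are in the scene too. What is shaped like the jug but blue is not meant.

How it is judged:
On the way, in this order (a step that is already met when the one before it is completed fails the run):
1. the cap is pressed down at least 2.5 mm on the neck (z of cap in the frame of jug below 0.1535 m and horizontal distance between cap and jug below 0.004 m), for 0.1 s.
2. the cap, still on the neck, is turned at least 33 degrees (angle between the x axis of cap and the x axis of jug, either way round above 0.58 rad and z of cap in the frame of jug below 0.162 m and horizontal distance between cap and jug below 0.004 m), for 0.1 s.
3. the cap is lifted clear of the neck (z of cap in the frame of jug above 0.182 m), for 0.05 s.
At the end, for the whole second after the job is handed in: The cap stands top up (tilt under 0.1 rad), at rest and let go, on the tray's floor with its whole skirt inside the rim (skirt edge less than 8 mm above the tray's underside, centre within 52 mm of the tray's centre along its x and 42 mm along its y) (x of cap in the frame of tray between -0.052 and 0.052 m and y of cap in the frame of tray between -0.042 and 0.042 m and z of cap in the frame of tray below 0.008 m and angle between cap's own z axis and vertical below 0.1 rad and linear speed of cap below 0.02 m/s and contact force between cap and the fingers below 0.1 N); the robot touches nothing.
It fails at once if the cap is pressed on its catch with more than 30 N (contact force between cap and collar above 30 N).
It fails at once if the cap is wrenched or pried on the jug with more than 80 N of contact force in all (contact force between cap and jug above 80 N).
It fails at once if the cap is dropped (let go and falling faster than 0.7 m/s) (linear speed of cap above 0.7 m/s and contact force between cap and the fingers below 0.1 N).
It fails at once if a bystander is moved more than 30 mm (distance of any of spare_bottle, tube_rack, swab_cup, sample_jar, glove_box, marker from where it was at the start of the episode above 0.03 m).
It also fails if it takes over 72 s, if anything falls off the work surface, if the arm or the gripper's body presses on something with over 40 N, if the wrist force passes 120 N, or if a joint passes its speed limit or range.

## Working session

There is one attempt and no reset: what is moved stays moved. The work goes in short steps, Python scripts to look and compute and a tool call to move; the robot and the scene stay as the last step left them, time stands still between calls to the robot, and variables do not carry over. Pictures are saved under pics/ and viewed, and the job is handed in when it is done.

Besides the shell and the picture viewer there is one more tool, called after ">>>" as name(argument=value, ...) on one line, values as JSON. apply_moves: Moves the arm, as the interface text tells. Its arguments: {"type":"object","properties":{"deltas":{"type":"array"},"claw":{"type":"number"}},"required":["deltas"]}

```bash
mkdir -p pics; python3 - <<'E'
from bench import r
import cv2
s=r.get_state();print({k:s[k] for k in('clock','eef_pos','ee_rot','force','opening')})
for n in('scene','top','wrist'):
    c=r.calibration(n);print(n,c)
    cv2.imwrite(f'pics/{n}0.png',r.camera(n))
E
```

```text
{'clock': 0.0, 'eef_pos': array([ 0.26984458, -0.56321355,  0.21387545]), 'ee_rot': array([ 9.75149909e-01,  2.21545026e-01, -1.48122287e-04, -6.59333535e-04]), 'force': array([ 0.05593487, -0.62627885,  0.51920784]), 'opening': 0.0916150120499217}
scene {'K': array([[401.61939921,   0.        , 252.49631186],
       [  0.        , 401.61939921, 189.75098354],
       [  0.        ,   0.        ,   1.        ]]), 'rvec': array([ 1.25454857,  2.27753559, -0.98524733]), 'tvec': array([ 0.27687754, -0.21975898,  1.72839914])}
top {'K': array([[398.14736568,   0.        , 254.56553954],
       [  0.        , 398.14736568, 190.80920433],
       [  0.        ,   0.        ,   1.        ]]), 'rvec': array([ 2.17386428, -2.14695978,  0.1010252 ]), 'tvec': array([0.01766794, 0.53131614, 1.05020683])}
wrist {'K': array([[317.16199795,   0.        , 254.58640293],
       [  0.        , 317.16199795, 189.25944944],
       [  0.        ,   0.        ,   1.        ]]), 'rvec': array([-2.46673014,  1.55133406,  0.20536479]), 'tvec': array([-0.62462829, -0.02985038,  0.38970278])}
```

View pics/scene0.png

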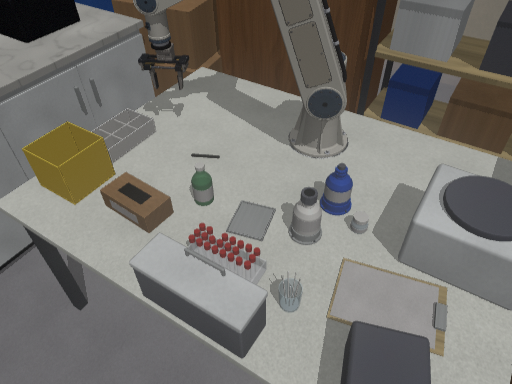

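View pics/top0.png

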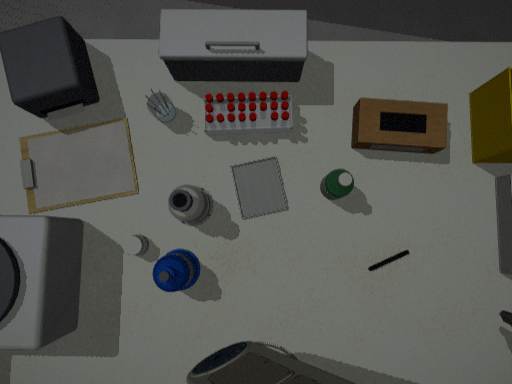

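View pics/wrist0.png

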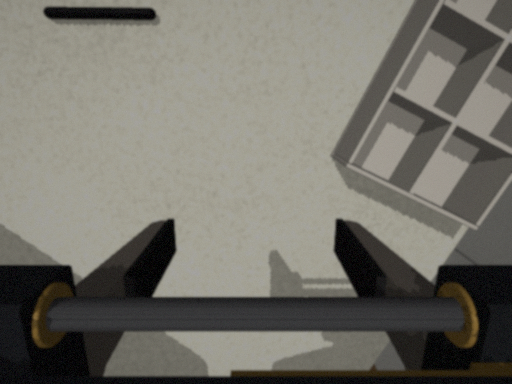

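```bash
python3 - <<'E'
import cv2,numpy as np
t=cv2.imread('pics/top0.png');s=cv2.imread('pics/scene0.png')
a=cv2.resize(t[145:245,145:305],None,fx=5,fy=5,interpolation=cv2.INTER_CUBIC)
b=cv2.resize(s[175:255,220:350],None,fx=6,fy=6,interpolation=cv2.INTER_CUBIC)
cv2.imwrite('pics/a.png',a);cv2.imwrite('pics/b.png',b)
E
```

```text
(no output)
```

View pics/a.png

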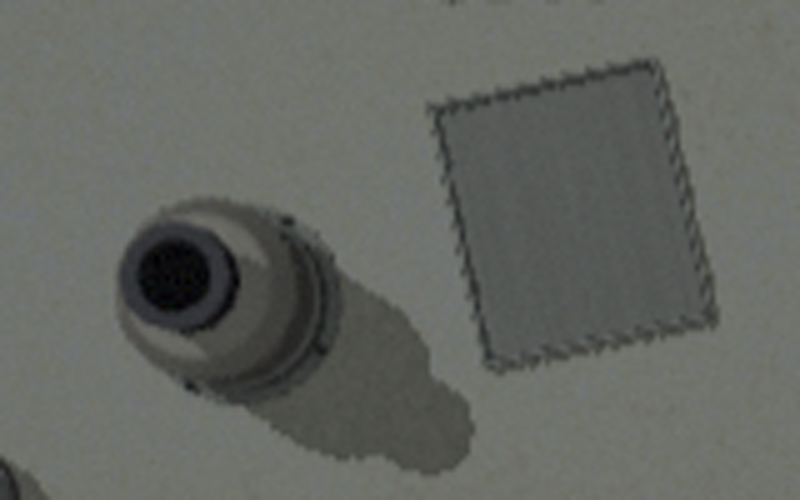

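View pics/b.png

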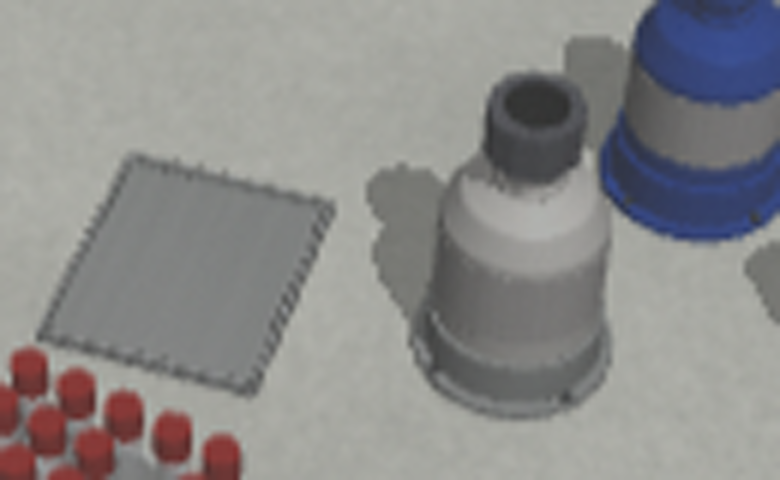

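```bash
cat > h.py <<'E'
import cv2,numpy as np
from bench import r
def back(c,px,z):
    K,R,t=c['K'],cv2.Rodrigues(c['rvec'])[0],c['tvec'].ravel()
    C=-R.T@t; d=R.T@np.linalg.inv(K)@np.array([px[0],px[1],1.]); return C+d*(z-C[2])/d[2]
E
python3 - <<'E'
from h import *
c=r.calibration('top');s=r.calibration('scene')
A=lambda x,y:(145+(x+.5)/5-.5,145+(y+.5)/5-.5)
B=lambda x,y:(220+(x+.5)/6-.5,175+(y+.5)/6-.5)
print('cap top disc',back(c,A(174,275),.187),'outer',back(c,A(177,276),.187))
print('cap scene',back(s,B(538,104),.187))
P=np.array([back(c,A(*p),.010) for p in[(433,107),(655,65),(716,322),(492,370)]])
Q=np.array([back(s,B(*p),.010) for p in[(132,155),(333,205),(252,395),(38,338)]])
for X in(P,Q):
    print(X.round(4),X.mean(0)); 
    print([ (np.linalg.norm(X[i]-X[(i+1)%4]).round(4), np.degrees(np.arctan2(*(X[(i+1)%4]-X[i])[1::-1])).round(1)) for i in range(4)])
# foot centre
E
```

```text
cap top disc [0.49165811 0.19536096 0.187     ] outer [0.49121176 0.19395716 0.187     ]
cap scene [0.49071292 0.19732214 0.187     ]
[[ 0.6015  0.0903  0.01  ]
 [ 0.6265 -0.0327  0.01  ]
 [ 0.484  -0.0672  0.01  ]
 [ 0.4562  0.0552  0.01  ]] [0.54205343 0.0114093  0.01      ]
[(np.float64(0.1255), np.float64(-78.5)), (np.float64(0.1466), np.float64(-166.4)), (np.float64(0.1255), np.float64(102.8)), (np.float64(0.1495), np.float64(13.6))]
[[ 0.488  -0.0618  0.01  ]
 [ 0.4601  0.0624  0.01  ]
 [ 0.6067  0.0973  0.01  ]
 [ 0.6355 -0.0262  0.01  ]] [0.54759271 0.01793024 0.01      ]
[(np.float64(0.1272), np.float64(102.7)), (np.float64(0.1507), np.float64(13.4)), (np.float64(0.1267), np.float64(-76.9)), (np.float64(0.1517), np.float64(-166.4))]
```

```bash
python3 - <<'E'
from h import *
from scipy.spatial.transform import Rotation as Ro
s=r.get_state();c=r.calibration('wrist')
R=cv2.Rodrigues(c['rvec'])[0];C=-R.T@c['tvec'].ravel()
T=Ro.from_quat(s['ee_rot']).as_matrix()
print('cam in tool',T.T@(C-s['eef_pos']),'cam axes in tool',(T.T@R.T).round(3))
print(T.T@(np.array([.491,.196,.36])-s['eef_pos']))
E
```

```text
cam in tool [ 0.07250741  0.000265   -0.1694675 ] cam axes in tool [[ 0.001 -0.966 -0.258]
 [ 1.     0.001  0.   ]
 [-0.    -0.258  0.966]]
[ 0.52748521 -0.58939243 -0.14532256]
```

>>> apply_moves(deltas=[{"dz":-0.05},{"dz":-0.1},{"dx":0.02,"dy":-0.02,"dz":-0.145},{"dx":0.05,"dy":-0.056,"dz":-0.145},{"dx":0.08,"dy":-0.09,"dz":-0.145},{"dx":0.11,"dy":-0.123,"dz":-0.145},{"dx":0.14,"dy":-0.157,"dz":-0.145},{"dx":0.17,"dy":-0.19,"dz":-0.145},{"dx":0.2,"dy":-0.224,"dz":-0.145},{"dx":0.23,"dy":-0.257,"dz":-0.145}])

```text
validation failed for argument at $.de...
```

>>> apply_moves(deltas=[{"dx":0,"dy":0,"dz":-0.05,"turn":0},{"dx":0,"dy":0,"dz":-0.1,"turn":0},{"dx":0.02,"dy":-0.02,"dz":-0.145,"turn":0},{"dx":0.05,"dy":-0.056,"dz":-0.145,"turn":0},{"dx":0.08,"dy":-0.09,"dz":-0.145,"turn":0},{"dx":0.11,"dy":-0.123,"dz":-0.145,"turn":0},{"dx":0.14,"dy":-0.157,"dz":-0.145,"turn":0},{"dx":0.17,"dy":-0.19,"dz":-0.145,"turn":0},{"dx":0.2,"dy":-0.224,"dz":-0.145,"turn":0},{"dx":0.23,"dy":-0.257,"dz":-0.145,"turn":0}])

```text
clock: 1.15
eef_pos: [0.3662, -0.2305, 0.3592]
ee_rot: [0.975, 0.221, -0.0, -0.001]
force: [0.6, 0.2, 0.1]
opening: 0.0918
```

>>> apply_moves(deltas=[{"dx":0.033,"dy":-0.037,"dz":0,"turn":0},{"dx":0.066,"dy":-0.074,"dz":0,"turn":0},{"dx":0.099,"dy":-0.11,"dz":0,"turn":0},{"dx":0.132,"dy":-0.147,"dz":0,"turn":0},{"dx":0.165,"dy":-0.184,"dz":0,"turn":0},{"dx":0.198,"dy":-0.221,"dz":0,"turn":0},{"dx":0.231,"dy":-0.257,"dz":0,"turn":0},{"dx":0.264,"dy":-0.294,"dz":0,"turn":0},{"dx":0.297,"dy":-0.331,"dz":0,"turn":0},{"dx":0.297,"dy":-0.331,"dz":0,"turn":0}])

```text
clock: 2.15
eef_pos: [0.4919, 0.2011, 0.3588]
ee_rot: [0.975, 0.223, -0.0, -0.001]
force: [0.4, -0.2, 0.5]
opening: 0.0918
```

```bash
python3 - <<'E'
from h import *
s=r.get_state();print(s['eef_pos'],s['ee_rot'],s['joint_positions'])
c=r.calibration('wrist');np.savez('w1.npz',**c)
im=r.camera('wrist');cv2.imwrite('pics/w1.png',im)
E
```

```text
[0.49193646 0.20114944 0.35880599] [ 9.74733012e-01  2.23369408e-01 -1.98584961e-04 -1.27418401e-03] [0.38358285 0.09553785 1.6453066  0.00261686 1.40073922 1.50339622]
```

View pics/w1.png

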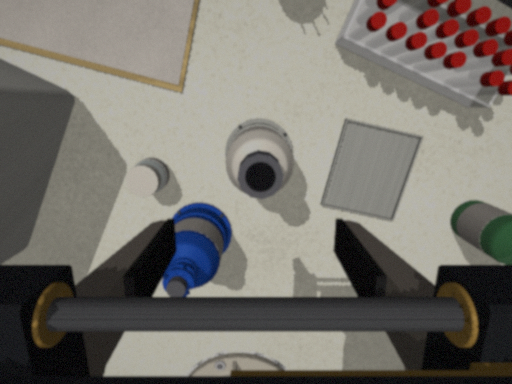

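>>> apply_moves(deltas=[{"dx":-0.002,"dy":0.004,"dz":0.04,"turn":0},{"dx":-0.002,"dy":0.004,"dz":0.08,"turn":0},{"dx":-0.002,"dy":0.004,"dz":0.12,"turn":0},{"dx":-0.002,"dy":0.004,"dz":0.134,"turn":0},{"dx":-0.002,"dy":0.004,"dz":0.134,"turn":0}])

```text
clock: 2.7
eef_pos: [0.4898, 0.193, 0.2234]
ee_rot: [0.975, 0.223, -0.003, -0.0]
force: [-0.0, 0.2, 0.8]
opening: 0.0915
```

```bash
python3 - <<'E'
from h import *
s=r.get_state();print(s['eef_pos'],s['ee_rot'])
c=r.calibration('wrist');np.savez('w2.npz',**c)
im=r.camera('wrist');cv2.imwrite('pics/w2.png',im)
g=np.clip(im[110:310,150:370].astype(float)*1.8,0,255).astype(np.uint8)
cv2.imwrite('pics/w2z.png',cv2.resize(g,None,fx=3,fy=3,interpolation=cv2.INTER_CUBIC))
E
```

```text
[0.48977981 0.19296502 0.22342831] [ 9.74867332e-01  2.22771570e-01 -2.54802878e-03 -1.39675099e-04]
```

View pics/w2z.png

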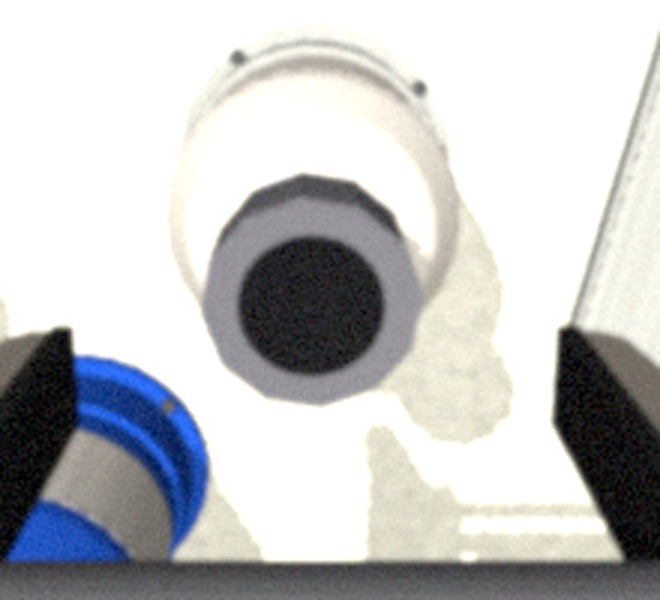

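```bash
cat > fit.py <<'E'
from h import *
from scipy.optimize import least_squares
def fit(im,c,seed,z=.187):
    g=cv2.GaussianBlur(cv2.cvtColor(im,cv2.COLOR_BGR2GRAY),(3,3),0).astype(float)
    # rays from disc centre in metric plane; edge = leaving mid grey band
    K,R,t=c['K'],cv2.Rodrigues(c['rvec'])[0],c['tvec']
    return g
E
python3 - <<'E'
from h import *
im=cv2.imread('pics/w2.png');g=cv2.cvtColor(im,cv2.COLOR_BGR2GRAY)
y=213
print(g[y,200:310:2]); print(g[150:262:2,257]); print(im[y,225],im[172,257])
E
```

```text
[178 179 181 184 185 183 181 177 142  88  79  84  86  85  71  32  26   6
  22  17  24  24  17  22  24  15  24  17  20  20  25  25  17  16  21  11
  21  19  25  62  84  85  88  84  88 101 125 132 132 132 132 133 132 130
 125]
[176 183 182 183 185 187 183 182 176 123  50  47  44  59  80  83  88  85
  87  69  26  18  18  15  17  25  20  21  28  24  23  12  17  22  21  20
  16  25  10  21  22  21  42  77  83  86  83  97 156 181 183 183 184 182
 179 183]
[87 82 84] [48 48 45]
```

```bash
python3 - <<'E'
from h import *
from scipy.optimize import least_squares
im=cv2.imread('pics/w2.png');g=cv2.GaussianBlur(cv2.cvtColor(im,cv2.COLOR_BGR2GRAY),(3,3),0).astype(np.float32)
c=dict(np.load('w2.npz'))
c0=back(c,(150+311/3,110+305/3),.187)
print('disc c',c0)
th=np.linspace(0,2*np.pi,360,endpoint=False);pts=[]
rr=np.arange(.019,.032,.0001)
for a in th:
    P=np.c_[c0[0]+rr*np.cos(a),c0[1]+rr*np.sin(a),np.full(rr.size,.187)]
    uv=cv2.projectPoints(P,c['rvec'],c['tvec'],c['K'],None)[0][:,0].astype(np.float32)
    v=cv2.remap(g,uv[:,:1].copy(),uv[:,1:].copy(),cv2.INTER_LINEAR).ravel()
    i=np.argmax((v>106)|(v<66)) ; 
    if i>0: pts.append(P[i,:2])
pts=np.array(pts)
def res(p):
    d=pts-p[:2];a=np.arctan2(d[:,1],d[:,0])-p[2];a=(a+np.pi/12)%(np.pi/6)-np.pi/12
    return np.hypot(*d.T)*np.cos(a)-p[3]
for a0 in np.radians([0,5,10,15,20,25]):
    s=least_squares(res,[c0[0],c0[1],a0,.025],loss='soft_l1',f_scale=.0004,x_scale=[1e-3,1e-3,.1,1e-3])
    print(s.x[:2],'flat deg',np.degrees(s.x[2])%30,'apothem',s.x[3],s.cost)
d=pts-s.x[:2];print((np.hypot(*d.T)*1e3).round(1)[::6])
# tray
cc=lambda p,z:back(c,p,z)
w=dict(np.load('w1.npz'))
X=np.array([back(w,p,.010) for p in[(347,120),(421,136),(392,219),(321,204)]]);print(X.round(3),X.mean(0))
# ring bolts
b=[back(c,(150+237/3,110+58/3),.0),back(c,(150+419/3,110+89/3),.0)]
for q in b: print(q, np.degrees(np.arctan2(*(q[:2]-s.x[:2])[::-1])),np.linalg.norm(q[:2]-s.x[:2]))
E
```

```text
disc c [0.490833   0.19389426 0.187     ]
[0.49141883 0.19404379] flat deg 15.813595095619188 apothem 0.02450853600114521 3.293852273611998e-05
[0.49141883 0.19404379] flat deg 15.813595107739404 apothem 0.024508536001121628 3.2938522736028504e-05
[0.49141883 0.19404379] flat deg 15.813595303734662 apothem 0.024508536000593488 3.29385227345545e-05
[0.49141883 0.19404379] flat deg 15.813595164028987 apothem 0.024508536000959275 3.2938522735605583e-05
[0.49141832 0.19404353] flat deg 15.8147842438883 apothem 0.024508383438198177 3.293853660139394e-05
[0.4914188  0.19404377] flat deg 15.813695568609024 apothem 0.024508531991171055 3.293852233609172e-05
[24.6 24.4 24.2 24.1 24.4 25.  24.8 24.4 24.5 24.6 25.2 25.1 24.9 26.3
 25.7 25.2 24.7 24.6 25.1 25.4 25.1 24.7 24.6 24.4 24.8 25.1 25.  24.6
 24.5 24.9 25.2 24.8 24.5 24.4 24.7 25.  24.6 24.2 24.2 24.5 25.  25.2
 24.8 24.7 24.9 25.3 24.9 24.4 24.4 25.1 26.9 29.4 25.2 24.9 25.1 25.6
 26.1 24.1 24.  24.1]
[[ 0.6    0.09   0.01 ]
 [ 0.63  -0.03   0.01 ]
 [ 0.488 -0.065  0.01 ]
 [ 0.458  0.059  0.01 ]] [0.54414236 0.01360186 0.01      ]
[0.5140225  0.23937226 0.        ] 63.496205216381405 0.05065174501622133
[0.53512011 0.16696592 0.        ] -31.78284909673803 0.051410255888273866
```

>>> apply_moves(deltas=[{"dx":0.0015,"dy":0,"dz":0,"turn":5},{"dx":0.0018,"dy":0,"dz":0,"turn":9.9},{"dx":0.0018,"dy":0,"dz":0.03,"turn":9.9},{"dx":0.0018,"dy":0,"dz":0.05,"turn":9.9},{"dx":0.0018,"dy":0,"dz":0.0655,"turn":9.9},{"dx":0.0018,"dy":0,"dz":0.0655,"turn":9.9},{"dx":0.0018,"dy":0,"dz":0.0655,"turn":9.9}])

```text
clock: 3.45
eef_pos: [0.4937, 0.1947, 0.1617]
ee_rot: [0.99, 0.138, 0.0, -0.001]
force: [0.6, -0.4, 0.3]
opening: 0.092
```

```bash
python3 - <<'E'
from h import *
s=r.get_state();print(s['eef_pos'],s['ee_rot'],s['force'],2*np.degrees(np.arctan2(s['ee_rot'][1],s['ee_rot'][0])))
im=r.camera('wrist');cv2.imwrite('pics/w3.png',im)
E
```

```text
[0.49372565 0.19470843 0.16166313] [ 9.90460620e-01  1.37794908e-01  1.12670488e-04 -5.56701642e-04] [ 0.56384928 -0.38178539  0.32785187] 15.840536824016013
```

View pics/w3.png

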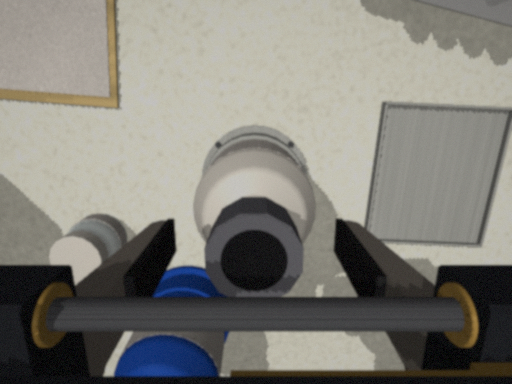

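>>> apply_moves(deltas=[{"dx":-0.0022,"dy":0,"dz":0.0035,"turn":0},{"dx":-0.0022,"dy":0,"dz":0.0035,"turn":0},{"dx":-0.0022,"dy":0,"dz":0.0035,"turn":0}])

```text
clock: 3.8
eef_pos: [0.4919, 0.1943, 0.1588]
ee_rot: [0.99, 0.138, 0.001, -0.001]
force: [-0.2, 0.5, -0.5]
opening: 0.0922
```

```bash
python3 - <<'E'
from h import *
s=r.get_state();print(s['eef_pos'],s['ee_rot'],s['force'],s['moment'])
c=r.calibration('wrist');np.savez('w4.npz',**c)
im=r.camera('wrist');cv2.imwrite('pics/w4.png',im)
s=r.get_state();print(s['eef_pos'])
print(back(c,(254,261),.187))
g=cv2.cvtColor(im,cv2.COLOR_BGR2GRAY);print(g[261,195:310:2])
E
```

```text
[0.49192263 0.19428631 0.15883801] [ 9.90459322e-01  1.37801463e-01  7.49976044e-04 -7.25704535e-04] [-0.23166776  0.51986399 -0.51838352] [ 0.03223667  0.03531681 -0.01191177]
[0.49190063 0.19427012 0.15870037]
[0.49026346 0.19369712 0.187     ]
[194 188 191 191 171  80  63  71  81  80  86  86  69  27  27  23  25  15
  21  23  30  23  23  23  16  25  21  20  15  12  16  22  24  19  19  23
  21  16  22  18  17  18  14  25  22  23  36  80  88  86  87  87  88  86
 101 129 133 133]
```

>>> apply_moves(deltas=[{"dx":0,"dy":0,"dz":0,"turn":0},{"dx":0,"dy":0,"dz":0,"turn":0},{"dx":0,"dy":0,"dz":0,"turn":0},{"dx":0,"dy":0,"dz":0,"turn":0},{"dx":0,"dy":0,"dz":0,"turn":0}], claw=0.054)

```text
clock: 4.35
eef_pos: [0.4919, 0.1943, 0.1587]
ee_rot: [0.99, 0.138, 0.001, -0.001]
force: [0.2, -0.9, -0.0]
opening: 0.055
```

>>> apply_moves(deltas=[{"dx":0,"dy":0,"dz":0,"turn":0},{"dx":0,"dy":0,"dz":0,"turn":0},{"dx":0,"dy":0,"dz":0,"turn":0},{"dx":0,"dy":0,"dz":0,"turn":0}], claw=0.045)

```text
clock: 4.75
eef_pos: [0.4919, 0.1944, 0.1586]
ee_rot: [0.99, 0.138, 0.001, -0.001]
force: [0.6, 1.6, -1.0]
opening: 0.05
```

```bash
python3 - <<'E'
from h import *
s=r.get_state();print(s)
im=r.camera('wrist');cv2.imwrite('pics/w5.png',im)
E
```

```text
{'clock': 4.75, 'joint_positions': array([3.72700738e-01, 2.67755419e-01, 1.89356387e+00, 1.43628683e-03,
       9.78764505e-01, 1.66616356e+00]), 'joint_velocities': array([ 0.00144162,  0.00231604, -0.0002283 , -0.00222383,  0.00184676,
        0.00127995]), 'joint_torque': array([-7.64776357e-01, -4.94965124e+01, -2.95313466e+01, -3.55879376e-01,
       -2.26751837e-02,  4.77302456e-03]), 'eef_pos': array([0.49185093, 0.19437115, 0.15864263]), 'ee_rot': array([ 9.90455956e-01,  1.37826249e-01,  5.95594247e-04, -7.54924122e-04]), 'force': array([ 0.63165105,  1.56675167, -0.97918867]), 'moment': array([0.27491043, 0.0401639 , 0.02370536]), 'opening': 0.05003349017060724}
```

View pics/w5.png

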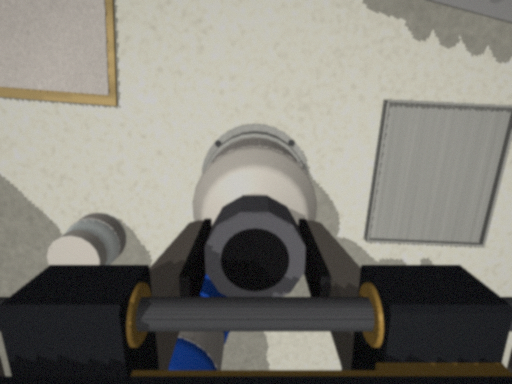

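Gripped flat on at 50 mm with negligible side force; the cap is centred between the fingers, around (255,260). Now pressing in small steps.

>>> apply_moves(deltas=[{"dx":0,"dy":0,"dz":0.001,"turn":0},{"dx":0,"dy":0,"dz":0.002,"turn":0},{"dx":0,"dy":0,"dz":0.002,"turn":0},{"dx":0,"dy":0,"dz":0.002,"turn":0}], claw=0.03)

```text
clock: 5.2
eef_pos: [0.4919, 0.1945, 0.1571]
ee_rot: [0.99, 0.138, 0.001, -0.001]
force: [-1.8, 0.9, 5.7]
opening: 0.0497
```

>>> apply_moves(deltas=[{"dx":0,"dy":0,"dz":0.001,"turn":0},{"dx":0,"dy":0,"dz":0.0015,"turn":0},{"dx":0,"dy":0,"dz":0.0015,"turn":0},{"dx":0,"dy":0,"dz":0.0015,"turn":0}])

```text
clock: 5.6
eef_pos: [0.4919, 0.1945, 0.1562]
ee_rot: [0.99, 0.138, 0.001, -0.001]
force: [-3.0, 0.8, 6.4]
opening: 0.0498
```

>>> apply_moves(deltas=[{"dx":0,"dy":0,"dz":0.001,"turn":0},{"dx":0,"dy":0,"dz":0.0015,"turn":0},{"dx":0,"dy":0,"dz":0.0015,"turn":0}])

```text
clock: 5.9
eef_pos: [0.4919, 0.1945, 0.1552]
ee_rot: [0.99, 0.138, 0.001, -0.001]
force: [-2.5, -0.7, 7.9]
opening: 0.0498
```

>>> apply_moves(deltas=[{"dx":0,"dy":0,"dz":0.001,"turn":0},{"dx":0,"dy":0,"dz":0.0017,"turn":0},{"dx":0,"dy":0,"dz":0.0017,"turn":0}])

```text
clock: 6.2
eef_pos: [0.492, 0.1945, 0.1542]
ee_rot: [0.99, 0.138, 0.001, -0.001]
force: [-3.7, 0.7, 7.8]
opening: 0.0496
```

>>> apply_moves(deltas=[{"dx":0,"dy":0,"dz":0.001,"turn":0},{"dx":0,"dy":0,"dz":0.0015,"turn":0},{"dx":0,"dy":0,"dz":0.0015,"turn":0}])

```text
clock: 6.5
eef_pos: [0.492, 0.1946, 0.1535]
ee_rot: [0.99, 0.138, 0.001, -0.001]
force: [-4.8, -0.7, 10.3]
opening: 0.05
```

>>> apply_moves(deltas=[{"dx":-0.0003,"dy":0,"dz":0.001,"turn":0},{"dx":-0.0004,"dy":0,"dz":0.0016,"turn":0},{"dx":-0.0004,"dy":0,"dz":0.0016,"turn":0}])

```text
clock: 6.8
eef_pos: [0.492, 0.1946, 0.1534]
ee_rot: [0.99, 0.138, 0.002, -0.001]
force: [-4.7, -0.8, 16.4]
opening: 0.0496
```

>>> apply_moves(deltas=[{"dx":-0.0003,"dy":0,"dz":0.001,"turn":0},{"dx":-0.0004,"dy":0,"dz":0.0016,"turn":0},{"dx":-0.0004,"dy":0,"dz":0.0016,"turn":0}])

```text
clock: 7.1
eef_pos: [0.4921, 0.1946, 0.1534]
ee_rot: [0.99, 0.138, 0.002, -0.001]
force: [-5.2, -1.6, 16.3]
opening: 0.0499
```

>>> apply_moves(deltas=[{"dx":-0.001,"dy":0,"dz":0.0017,"turn":-3},{"dx":-0.001,"dy":0,"dz":0.0017,"turn":-6},{"dx":-0.001,"dy":0,"dz":0.0017,"turn":-8},{"dx":-0.001,"dy":0,"dz":0.0017,"turn":-8}])

```text
clock: 7.5
eef_pos: [0.4925, 0.1948, 0.1535]
ee_rot: [0.978, 0.207, 0.004, -0.001]
force: [-2.6, 0.2, 14.2]
opening: 0.0498
```

```bash
cat > st.py <<'E'
from h import *
s=r.get_state();print(s['clock'],s['eef_pos'].round(4),s['force'].round(1),s['moment'].round(3),'toolx yaw',2*np.degrees(np.arctan2(s['ee_rot'][1],s['ee_rot'][0])).round(2),s['opening'])
E
python3 st.py
```

```text
7.5 [0.4925 0.1948 0.1535] [-2.6  0.2 14.2] [0.085 0.411 0.052] toolx yaw 23.92 0.049775804669917684
```

>>> apply_moves(deltas=[{"dx":-0.001,"dy":0,"dz":0.0018,"turn":-4},{"dx":-0.001,"dy":0,"dz":0.0018,"turn":-8},{"dx":-0.001,"dy":0,"dz":0.0018,"turn":-12},{"dx":-0.001,"dy":0,"dz":0.0018,"turn":-12},{"dx":-0.001,"dy":0,"dz":0.0018,"turn":-12}])

```text
clock: 8.0
eef_pos: [0.4928, 0.1954, 0.1535]
ee_rot: [0.951, 0.308, 0.006, -0.001]
force: [-2.8, 3.5, 15.0]
opening: 0.0498
```

```bash
python3 st.py
```

```text
8.0 [0.4928 0.1954 0.1535] [-2.8  3.5 15. ] [ 0.455  0.694 -0.003] toolx yaw 35.9 0.04983369385465241
```

>>> apply_moves(deltas=[{"dx":-0.0015,"dy":0.0005,"dz":0.0018,"turn":-4},{"dx":-0.0015,"dy":0.0005,"dz":0.0018,"turn":-8},{"dx":-0.0015,"dy":0.0005,"dz":0.0018,"turn":-12},{"dx":-0.0015,"dy":0.0005,"dz":0.0018,"turn":-16},{"dx":-0.0015,"dy":0.0005,"dz":0.0018,"turn":-16},{"dx":-0.0015,"dy":0.0005,"dz":0.0018,"turn":-16}])

```text
clock: 8.6
eef_pos: [0.4926, 0.1955, 0.1535]
ee_rot: [0.899, 0.437, 0.007, -0.001]
force: [-6.5, 5.5, 17.2]
opening: 0.0495
```

```bash
python3 st.py; python3 -c "
from h import *
cv2.imwrite('pics/w6.png',r.camera('wrist'))"
```

```text
8.6 [0.4926 0.1955 0.1535] [-6.5  5.5 17.2] [0.711 1.093 0.021] toolx yaw 51.88 0.049510838622485905
```

View pics/w6.png

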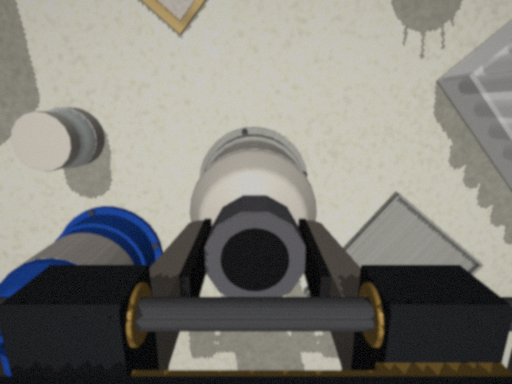

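>>> apply_moves(deltas=[{"dx":-0.0005,"dy":-0.001,"dz":0.0018,"turn":-1.5},{"dx":-0.0005,"dy":-0.001,"dz":0.0018,"turn":-3},{"dx":-0.0005,"dy":-0.001,"dz":0.0018,"turn":-3}])

```text
clock: 8.95
eef_pos: [0.4922, 0.1962, 0.1535]
ee_rot: [0.887, 0.461, 0.008, -0.001]
force: [-4.7, 0.3, 17.2]
opening: 0.0496
```

```bash
python3 st.py
```

```text
8.95 [0.4922 0.1962 0.1535] [-4.7  0.3 17.2] [-0.189  0.893 -0.114] toolx yaw 54.94 0.049641303428640225
```

>>> apply_moves(deltas=[{"dx":-0.0015,"dy":0.0,"dz":0.0018,"turn":-1.5},{"dx":-0.0015,"dy":0.0,"dz":0.0018,"turn":-3},{"dx":-0.0015,"dy":0.0,"dz":0.0018,"turn":-3}])

```text
clock: 9.25
eef_pos: [0.4923, 0.196, 0.1536]
ee_rot: [0.875, 0.484, 0.01, -0.001]
force: [-5.7, 3.8, 16.8]
opening: 0.0498
```

```bash
python3 st.py
```

```text
9.25 [0.4923 0.196  0.1536] [-5.7  3.8 16.8] [ 0.485  0.946 -0.104] toolx yaw 57.94 0.04975147209229326
```

>>> apply_moves(deltas=[{"dx":-0.001,"dy":-0.0005,"dz":0.0018,"turn":-1.5},{"dx":-0.001,"dy":-0.0005,"dz":0.0018,"turn":-3},{"dx":-0.001,"dy":-0.0005,"dz":0.0018,"turn":-3}])

```text
clock: 9.55
eef_pos: [0.4921, 0.1963, 0.1536]
ee_rot: [0.862, 0.507, 0.011, -0.001]
force: [-4.9, 2.5, 16.4]
opening: 0.0499
```

```bash
python3 st.py
```

```text
9.55 [0.4921 0.1963 0.1536] [-4.9  2.5 16.4] [ 0.211  1.006 -0.113] toolx yaw 60.98 0.04989040845827001
```

>>> apply_moves(deltas=[{"dx":-0.001,"dy":-0.0002,"dz":0.0018,"turn":-2},{"dx":-0.001,"dy":-0.0002,"dz":0.0018,"turn":-4},{"dx":-0.001,"dy":-0.0002,"dz":0.0018,"turn":-4}])

```text
clock: 9.85
eef_pos: [0.492, 0.1964, 0.1536]
ee_rot: [0.843, 0.537, 0.012, -0.001]
force: [-6.6, 2.2, 17.0]
opening: 0.0497
```

```bash
python3 st.py
```

```text
9.85 [0.492  0.1964 0.1536] [-6.6  2.2 17. ] [ 0.261  1.051 -0.178] toolx yaw 65.02 0.04970180201676003
```

>>> apply_moves(deltas=[{"dx":-0.001,"dy":-0.0005,"dz":0.0017,"turn":-1.5},{"dx":-0.001,"dy":-0.0005,"dz":0.0017,"turn":-3},{"dx":-0.001,"dy":-0.0005,"dz":0.0017,"turn":-3}])

```text
clock: 10.15
eef_pos: [0.4918, 0.1965, 0.1537]
ee_rot: [0.829, 0.559, 0.013, -0.001]
force: [-4.9, 2.1, 18.0]
opening: 0.0498
```

```bash
python3 st.py
```

```text
10.15 [0.4918 0.1965 0.1537] [-4.9  2.1 18. ] [ 0.202  0.994 -0.092] toolx yaw 68.04 0.04976434623296692
```

>>> apply_moves(deltas=[{"dx":-0.001,"dy":-0.0005,"dz":0.0017,"turn":-1.5},{"dx":-0.001,"dy":-0.0005,"dz":0.0017,"turn":-3},{"dx":-0.001,"dy":-0.0005,"dz":0.0017,"turn":-3}])

```text
clock: 10.45
eef_pos: [0.4917, 0.1966, 0.1537]
ee_rot: [0.814, 0.581, 0.014, -0.001]
force: [-4.6, 1.4, 16.9]
opening: 0.05
```

```bash
python3 st.py
```

```text
10.45 [0.4917 0.1966 0.1537] [-4.6  1.4 16.9] [ 0.23   0.934 -0.1  ] toolx yaw 71.08 0.05004032011985345
```

>>> apply_moves(deltas=[{"dx":-0.001,"dy":0,"dz":0.0017,"turn":-1.5},{"dx":-0.001,"dy":0,"dz":0.0017,"turn":-3},{"dx":-0.001,"dy":0,"dz":0.0017,"turn":-3}])

```text
clock: 10.75
eef_pos: [0.4917, 0.1965, 0.1537]
ee_rot: [0.798, 0.602, 0.015, -0.001]
force: [-6.3, 2.6, 17.2]
opening: 0.0495
```

```bash
python3 st.py
```

```text
10.75 [0.4917 0.1965 0.1537] [-6.3  2.6 17.2] [ 0.291  1.212 -0.077] toolx yaw 74.1 0.049527393535550454
```

>>> apply_moves(deltas=[{"dx":-0.0007,"dy":-0.0005,"dz":0.0017,"turn":-1.5},{"dx":-0.0007,"dy":-0.0005,"dz":0.0017,"turn":-3},{"dx":-0.0007,"dy":-0.0005,"dz":0.0017,"turn":-3}])

```text
clock: 11.05
eef_pos: [0.4915, 0.1967, 0.1537]
ee_rot: [0.782, 0.623, 0.016, -0.001]
force: [-5.6, 0.9, 17.8]
opening: 0.0492
```

```bash
python3 st.py
```

```text
11.05 [0.4915 0.1967 0.1537] [-5.6  0.9 17.8] [ 0.136  1.125 -0.073] toolx yaw 77.12 0.049243748629231254
```

>>> apply_moves(deltas=[{"dx":-0.001,"dy":-0.0005,"dz":0.0016,"turn":-1.5},{"dx":-0.001,"dy":-0.0005,"dz":0.0016,"turn":-3},{"dx":-0.001,"dy":-0.0005,"dz":0.0016,"turn":-3}])

```text
clock: 11.35
eef_pos: [0.4909, 0.1967, 0.1537]
ee_rot: [0.765, 0.644, 0.017, -0.001]
force: [-7.0, 3.5, 17.7]
opening: 0.0495
```

```bash
python3 st.py
```

```text
11.35 [0.4909 0.1967 0.1537] [-7.   3.5 17.7] [ 0.36   1.322 -0.165] toolx yaw 80.14 0.04954373209513435
```

>>> apply_moves(deltas=[{"dx":-0.0008,"dy":-0.0007,"dz":0.0016,"turn":-1.5},{"dx":-0.0008,"dy":-0.0007,"dz":0.0016,"turn":-3},{"dx":-0.0008,"dy":-0.0007,"dz":0.0016,"turn":-3}])

```text
clock: 11.65
eef_pos: [0.4904, 0.1967, 0.1537]
ee_rot: [0.748, 0.663, 0.018, -0.001]
force: [-7.0, 1.7, 17.2]
opening: 0.05
```

```bash
python3 st.py
```

```text
11.65 [0.4904 0.1967 0.1537] [-7.   1.7 17.2] [ 0.169  1.09  -0.547] toolx yaw 83.12 0.05000293459899167
```

>>> apply_moves(deltas=[{"dx":0,"dy":0,"dz":0.0015,"turn":1.2},{"dx":0,"dy":0,"dz":0.0015,"turn":1.2},{"dx":0,"dy":0,"dz":0.0015,"turn":1.2}])

```text
clock: 11.95
eef_pos: [0.4906, 0.1968, 0.1537]
ee_rot: [0.755, 0.655, 0.018, -0.001]
force: [-5.4, -1.7, 17.4]
opening: 0.0495
```

```bash
python3 st.py
```

```text
11.95 [0.4906 0.1968 0.1537] [-5.4 -1.7 17.4] [-0.528  0.995 -0.208] toolx yaw 81.9 0.04945919522576803
```

>>> apply_moves(deltas=[{"dx":0,"dy":0,"dz":0,"turn":0.3},{"dx":0,"dy":0,"dz":-0.001,"turn":0.3},{"dx":0,"dy":0,"dz":-0.002,"turn":0.3},{"dx":0,"dy":0,"dz":-0.003,"turn":0.3},{"dx":0,"dy":0,"dz":-0.003,"turn":0.3}])

```text
clock: 12.45
eef_pos: [0.4906, 0.1967, 0.1567]
ee_rot: [0.757, 0.653, 0.018, -0.001]
force: [-2.4, -0.9, 4.0]
opening: 0.0498
```

```bash
python3 st.py
```

```text
12.45 [0.4906 0.1967 0.1567] [-2.4 -0.9  4. ] [-0.077  0.269 -0.176] toolx yaw 81.6 0.04977698317028604
```

>>> apply_moves(deltas=[{"dx":0,"dy":0,"dz":-0.001,"turn":0},{"dx":0,"dy":0,"dz":-0.002,"turn":0},{"dx":0,"dy":0,"dz":-0.003,"turn":0},{"dx":0,"dy":0,"dz":-0.004,"turn":0},{"dx":0,"dy":0,"dz":-0.004,"turn":0}])

```text
clock: 12.95
eef_pos: [0.4905, 0.1966, 0.1609]
ee_rot: [0.757, 0.653, 0.018, -0.001]
force: [-0.6, 0.1, 0.2]
opening: 0.0497
```

```bash
python3 st.py
```

```text
12.95 [0.4905 0.1966 0.1609] [-0.6  0.1  0.2] [ 0.066  0.04  -0.112] toolx yaw 81.6 0.049681550250575274
```

>>> apply_moves(deltas=[{"dx":0,"dy":0,"dz":-0.002,"turn":0},{"dx":0,"dy":0,"dz":-0.004,"turn":0},{"dx":0,"dy":0,"dz":-0.006,"turn":0},{"dx":0,"dy":0,"dz":-0.006,"turn":0}])

```text
clock: 13.35
eef_pos: [0.4906, 0.1965, 0.1674]
ee_rot: [0.757, 0.653, 0.018, -0.0]
force: [0.1, -0.2, -0.4]
opening: 0.0499
```

```bash
python3 st.py; python3 -c "
from h import *
cv2.imwrite('pics/w7.png',r.camera('wrist'))"
```

```text
13.35 [0.4906 0.1965 0.1674] [ 0.1 -0.2 -0.4] [-0.065 -0.042 -0.059] toolx yaw 81.6 0.04989494378169157
```

View pics/w7.png

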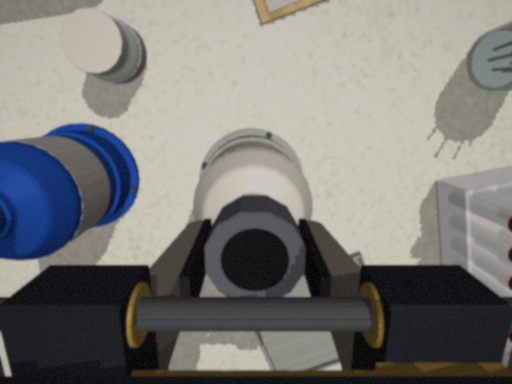

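>>> apply_moves(deltas=[{"dx":0,"dy":0,"dz":-0.008,"turn":0},{"dx":0,"dy":0,"dz":-0.016,"turn":0},{"dx":0,"dy":0,"dz":-0.024,"turn":0},{"dx":0,"dy":0,"dz":-0.032,"turn":0},{"dx":0,"dy":0,"dz":-0.04,"turn":0},{"dx":0,"dy":0,"dz":-0.055,"turn":0},{"dx":0,"dy":0,"dz":-0.065,"turn":0},{"dx":0,"dy":0,"dz":-0.065,"turn":0}])

```text
clock: 14.2
eef_pos: [0.4896, 0.1952, 0.2339]
ee_rot: [0.757, 0.653, 0.019, -0.0]
force: [-0.3, 0.0, -0.3]
opening: 0.0494
```

```bash
python3 - <<'E'
from h import *
from scipy.spatial.transform import Rotation as Ro
s=r.get_state();print(s['clock'],s['eef_pos'],s['force'])
T=Ro.from_quat(s['ee_rot']).as_matrix();print(T.round(3))
print('to tray at same z',T.T@(np.array([.545,.0145,s['eef_pos'][2]])-s['eef_pos']))
cv2.imwrite('pics/s8.png',cv2.resize(r.camera('scene')[120:290,180:400],None,fx=3,fy=3))
cv2.imwrite('pics/w8.png',r.camera('wrist'))
E
```

```text
14.2 [0.48960668 0.19520836 0.23386594] [-0.30221143  0.01032979 -0.26979738]
[[ 0.145  0.989  0.029]
 [ 0.989 -0.146  0.025]
 [ 0.03   0.025 -0.999]]
to tray at same z [-0.17064619  0.08120917 -0.00297975]
```

View pics/s8.png

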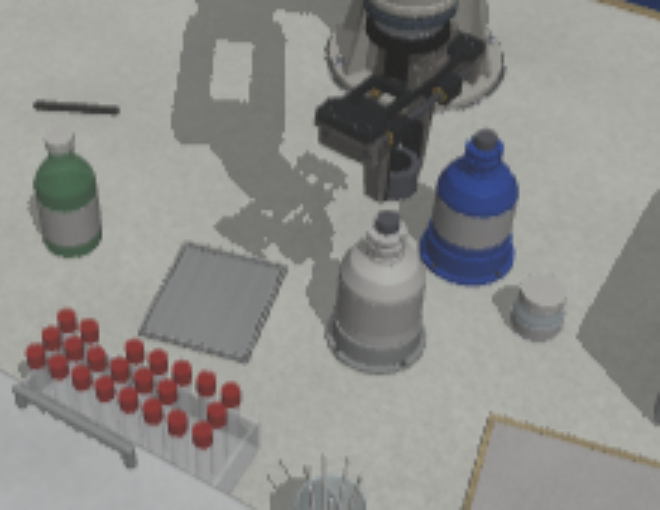

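View pics/w8.png

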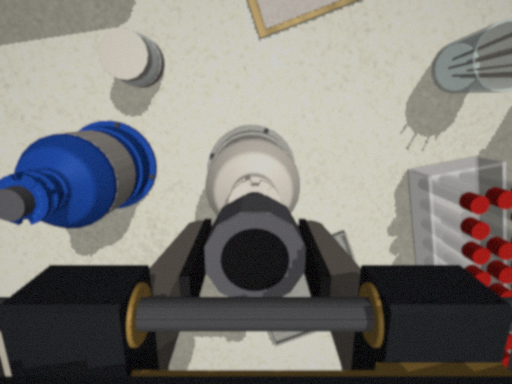

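>>> apply_moves(deltas=[{"dx":-0.01,"dy":0.004,"dz":-0.01,"turn":5},{"dx":-0.03,"dy":0.012,"dz":-0.01,"turn":12},{"dx":-0.055,"dy":0.021,"dz":-0.01,"turn":20},{"dx":-0.08,"dy":0.03,"dz":-0.01,"turn":28},{"dx":-0.105,"dy":0.04,"dz":-0.01,"turn":36},{"dx":-0.13,"dy":0.05,"dz":-0.01,"turn":44},{"dx":-0.155,"dy":0.059,"dz":-0.01,"turn":52},{"dx":-0.17,"dy":0.065,"dz":-0.01,"turn":60},{"dx":-0.176,"dy":0.067,"dz":-0.01,"turn":68},{"dx":-0.176,"dy":0.067,"dz":-0.01,"turn":68}])

```text
clock: 15.3
eef_pos: [0.5288, 0.0099, 0.2379]
ee_rot: [0.993, 0.117, 0.014, -0.011]
force: [-1.1, 0.2, -0.6]
opening: 0.0497
```

```bash
python3 st.py; python3 - <<'E'
from h import *
c=r.calibration('wrist')
cv2.imwrite('pics/w9.png',r.camera('wrist'))
cv2.imwrite('pics/t9.png',r.camera('top'))
t=r.calibration('top')
print('rack near bottom edge',back(t,(205,130),.05),back(t,(292,127),.05),back(t,(212,118),.108),'bottle',back(t,(337,185),.08))
s=r.get_state()
from scipy.spatial.transform import Rotation as Ro
T=Ro.from_quat(s['ee_rot']).as_matrix();print(T.round(3)[:,2],s['eef_pos'])
print('to goal',T.T@(np.array([.53,.011,.05])-s['eef_pos']))
E
```

```text
15.3 [0.5288 0.0099 0.2379] [-1.1  0.2 -0.6] [0.025 0.016 0.058] toolx yaw 13.4 0.04965534043756712
rack near bottom edge [0.69247704 0.16013973 0.05      ] [ 0.70306331 -0.07473954  0.05      ] [0.70884456 0.13469138 0.108     ] bottle [ 0.54310169 -0.18861592  0.08      ]
[ 0.026  0.025 -0.999] [0.52872482 0.01088602 0.23814089]
to goal [-0.00460053  0.00355569  0.18805538]
```

View pics/w9.png

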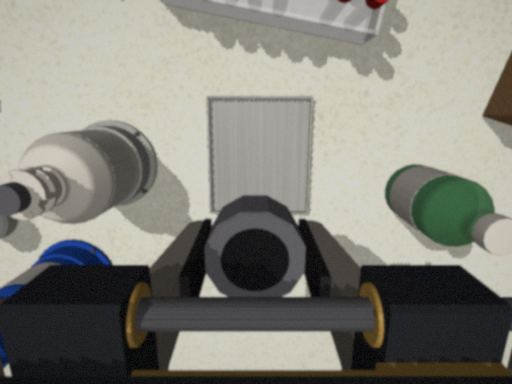

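View pics/t9.png

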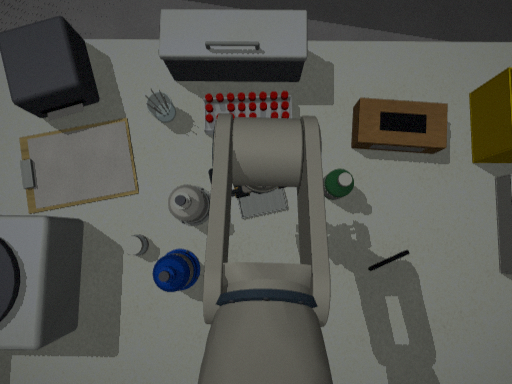

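>>> apply_moves(deltas=[{"dx":-0.001,"dy":0.001,"dz":0.03,"turn":0},{"dx":-0.002,"dy":0.002,"dz":0.07,"turn":0},{"dx":-0.003,"dy":0.002,"dz":0.11,"turn":0},{"dx":-0.004,"dy":0.003,"dz":0.15,"turn":0},{"dx":-0.0046,"dy":0.0036,"dz":0.18,"turn":0},{"dx":-0.0046,"dy":0.0036,"dz":0.195,"turn":0},{"dx":-0.0046,"dy":0.0036,"dz":0.2,"turn":0},{"dx":-0.0046,"dy":0.0036,"dz":0.2,"turn":0}])

```text
clock: 16.2
eef_pos: [0.53, 0.0118, 0.0376]
ee_rot: [0.992, 0.122, 0.014, -0.011]
force: [-0.5, -0.0, -0.9]
opening: 0.0496
```

```bash
python3 st.py; python3 - <<'E'
from h import *
cv2.imwrite('pics/w10.png',r.camera('wrist'))
cv2.imwrite('pics/s10.png',cv2.resize(r.camera('scene')[120:290,180:400],None,fx=3,fy=3))
E
```

```text
16.2 [0.53   0.0118 0.0376] [-0.5 -0.  -0.9] [0.014 0.027 0.011] toolx yaw 13.96 0.04963762338976779
```

View pics/w10.png

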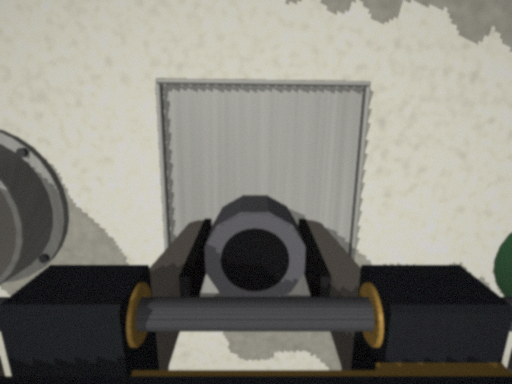

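View pics/s10.png

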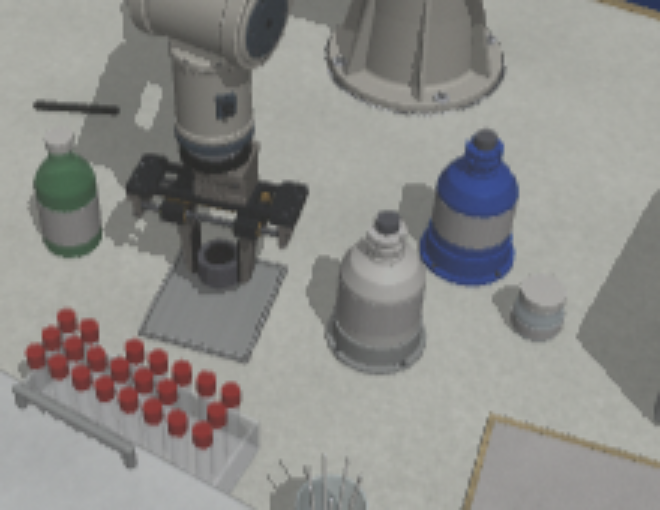

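>>> apply_moves(deltas=[{"dx":0,"dy":0,"dz":0.01,"turn":0},{"dx":0,"dy":0,"dz":0.018,"turn":0},{"dx":0,"dy":0,"dz":0.024,"turn":0},{"dx":0,"dy":0,"dz":0.026,"turn":0},{"dx":0,"dy":0,"dz":0.0265,"turn":0},{"dx":0,"dy":0,"dz":0.0265,"turn":0}])

```text
clock: 16.9
eef_pos: [0.5317, 0.0122, 0.0124]
ee_rot: [0.992, 0.121, 0.015, -0.011]
force: [-0.8, -0.3, -0.7]
opening: 0.0498
```

```bash
python3 st.py
```

```text
16.9 [0.5317 0.0122 0.0124] [-0.8 -0.3 -0.7] [-0.069  0.003 -0.06 ] toolx yaw 13.9 0.04975613921089525
```

>>> apply_moves(deltas=[{"dx":0,"dy":0,"dz":0.001,"turn":0},{"dx":0,"dy":0,"dz":0.002,"turn":0},{"dx":0,"dy":0,"dz":0.003,"turn":0},{"dx":0,"dy":0,"dz":0.003,"turn":0},{"dx":0,"dy":0,"dz":0.003,"turn":0}])

```text
clock: 17.4
eef_pos: [0.5318, 0.0123, 0.0094]
ee_rot: [0.992, 0.121, 0.015, -0.011]
force: [-0.1, 0.2, 0.2]
opening: 0.0499
```

>>> apply_moves(deltas=[{"dx":0,"dy":0,"dz":0.001,"turn":0},{"dx":0,"dy":0,"dz":0.0015,"turn":0},{"dx":0,"dy":0,"dz":0.0015,"turn":0},{"dx":0,"dy":0,"dz":0.0015,"turn":0}])

```text
clock: 17.8
eef_pos: [0.5318, 0.0123, 0.0079]
ee_rot: [0.992, 0.121, 0.015, -0.011]
force: [0.0, -0.3, 0.5]
opening: 0.0495
```

>>> apply_moves(deltas=[{"dx":0,"dy":0,"dz":0.001,"turn":0},{"dx":0,"dy":0,"dz":0.0015,"turn":0},{"dx":0,"dy":0,"dz":0.0015,"turn":0},{"dx":0,"dy":0,"dz":0.0015,"turn":0}])

```text
clock: 18.2
eef_pos: [0.5319, 0.0123, 0.0064]
ee_rot: [0.992, 0.121, 0.015, -0.011]
force: [-0.7, -0.2, 1.3]
opening: 0.05
```

```bash
python3 st.py
```

```text
18.2 [0.5319 0.0123 0.0064] [-0.7 -0.2  1.3] [-0.005  0.096  0.017] toolx yaw 13.9 0.04999647968428875
```

>>> apply_moves(deltas=[{"dx":0,"dy":0,"dz":0.0005,"turn":0},{"dx":0,"dy":0,"dz":0.001,"turn":0},{"dx":0,"dy":0,"dz":0.001,"turn":0}])

```text
clock: 18.5
eef_pos: [0.532, 0.0124, 0.0061]
ee_rot: [0.992, 0.121, 0.015, -0.011]
force: [-2.9, 0.8, 12.4]
opening: 0.0498
```

```bash
python3 st.py
```

```text
18.5 [0.532  0.0124 0.0061] [-2.9  0.8 12.4] [-0.143  0.713 -0.046] toolx yaw 13.9 0.04980402120453786
```

Contact with the tray floor. Releasing, opening only partly so as not to touch the rim.

>>> apply_moves(deltas=[{"dx":0,"dy":0,"dz":0,"turn":0},{"dx":0,"dy":0,"dz":0,"turn":0},{"dx":0,"dy":0,"dz":0,"turn":0},{"dx":0,"dy":0,"dz":0,"turn":0}], claw=0.061)

```text
clock: 18.9
eef_pos: [0.5319, 0.0124, 0.006]
ee_rot: [0.992, 0.121, 0.015, -0.011]
force: [-0.0, 0.0, 0.5]
opening: 0.061
```

```bash
python3 st.py;python3 - <<'E'
from h import *
cv2.imwrite('pics/w11.png',r.camera('wrist'))
E
```

```text
18.9 [0.5319 0.0124 0.006 ] [-0.   0.   0.5] [-0.001  0.067 -0.024] toolx yaw 13.9 0.06102119054341763
```

View pics/w11.png

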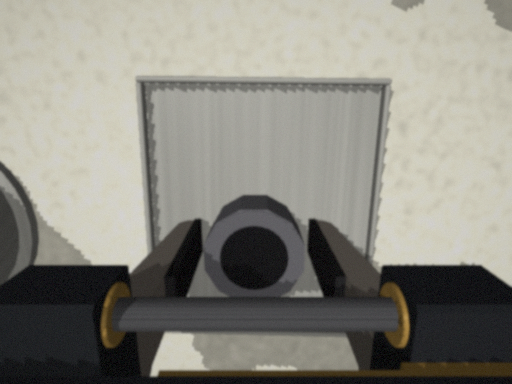

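>>> apply_moves(deltas=[{"dx":0,"dy":0,"dz":-0.01,"turn":0},{"dx":0.001,"dy":0,"dz":-0.025,"turn":0},{"dx":0.001,"dy":0,"dz":-0.05,"turn":0},{"dx":0.002,"dy":0,"dz":-0.09,"turn":0},{"dx":0.002,"dy":0,"dz":-0.13,"turn":0},{"dx":0.002,"dy":0,"dz":-0.17,"turn":0},{"dx":0.002,"dy":0,"dz":-0.2,"turn":0},{"dx":-0.04,"dy":0,"dz":-0.22,"turn":0},{"dx":-0.06,"dy":0,"dz":-0.22,"turn":0},{"dx":-0.06,"dy":0,"dz":-0.22,"turn":0}])

```text
clock: 19.95
eef_pos: [0.4657, -0.0079, 0.225]
ee_rot: [0.993, 0.121, 0.015, -0.011]
force: [0.7, 0.4, -0.1]
opening: 0.0614
```

```bash
python3 st.py;python3 - <<'E'
from h import *
c=r.calibration('wrist');im=r.camera('wrist');cv2.imwrite('pics/w12.png',im);np.savez('w12.npz',**c)
s=r.calibration('scene');i2=r.camera('scene');cv2.imwrite('pics/s12.png',cv2.resize(i2[150:290,180:400],None,fx=3.5,fy=3.5))
E
```

```text
19.95 [ 0.4657 -0.0079  0.225 ] [ 0.7  0.4 -0.1] [-0.034  0.001  0.01 ] toolx yaw 13.88 0.06139066530917409
```

View pics/w12.png

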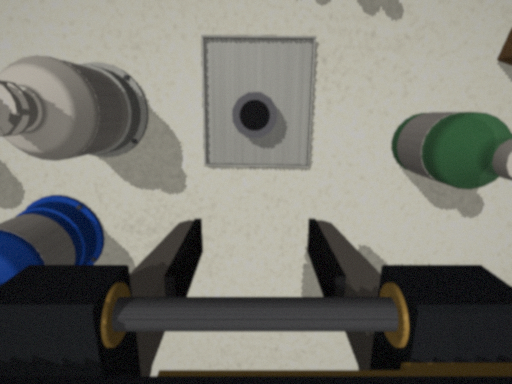

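View pics/s12.png

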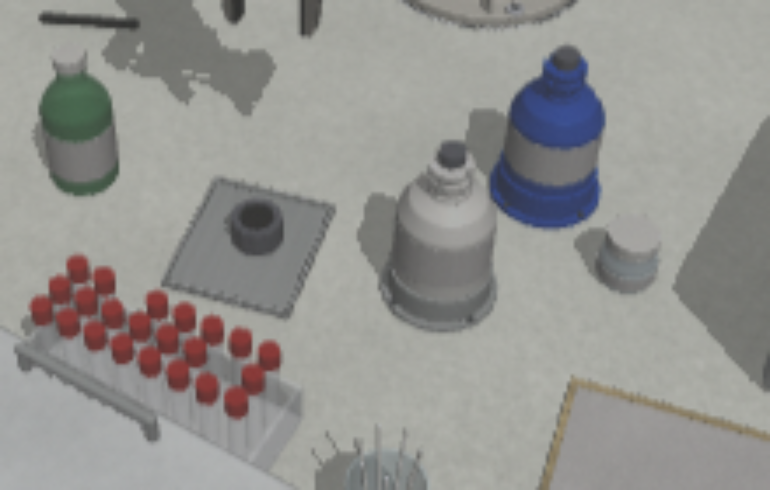

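```bash
python3 - <<'E'
from h import *
c=dict(np.load('w12.npz'))
X=np.array([back(c,p,.010) for p in[(203,37),(316,37),(311,168),(206,168)]]);m=X.mean(0)
p=back(c,(255,115),.034);d=p-m
x=(X[0]+X[1]-X[2]-X[3])[:2];x/=np.linalg.norm(x)
print(m,p,'tray x',d[:2]@x,'y',d[:2]@[-x[1],x[0]])
print(r.hand_in())
E
```

```text
[0.54219449 0.0094749  0.01      ] [0.5305385 0.0108165 0.034    ] tray x -0.011008263681287196 y 0.004059566293302701
the job is handed in; nothing more can be done
None
```

The jug is open and its cap is standing top up in the steel tray. I handed the job in at about 20 s; no verdict came back.

- **Pressing:** The cap bottomed about 5.2 mm down. I held it there with about 14–18 N total push.
- **Turning:** I turned it anticlockwise about 67° until the stop showed, then eased back about 1.5°. At the stop the wrist moment read about 0.55 N m, close to the 0.6 N m limit.
- **Lifting and placing:** It lifted off with no noticeable pull. I set it on the tray floor and opened the gripper only to 61 mm so the fingers stayed clear of the rim, then moved the arm clear.

**Last checks:** The cap is about 11 mm from the tray centre along its x and 4 mm along its y, inside the 52 and 42 mm limits. The wrist force was near zero after release. The bystanders in view looked unmoved.

**Measurements that drifted or disagreed:**
- The tool crept to about 2° of tilt and 2–3 mm sideways while pressing, with 5–8 N of side force.
- My tray-centre estimates from the different cameras differed by up to about 9 mm. The cap is within limits on any of them.

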